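# Close and pump down the reagent dry chamber

## Task

Take the large lid out of the rack, lay it flat with its handle up on the rubber mat and let go, then pick it up by its handle, put it on the open chamber and press it fully home, so that it sits level on the rim all round. Then pump the chamber's lever at least three full strokes, down to its stop and all the way back up each time, and leave the lid home and the lever up. Leave the small lid in the rack and do not disturb the bottle, the jar and the tip box.

Things in the scene. Friction and masses are not known exactly. Their poses are not given: they have to be found in the camera images.
- chamber: Open rectangular cream tub on an aluminium base plate that also carries a hand vacuum pump; fixed to the bench. Origin: on the bench under the middle of the tub. Tub outside 84 mm along x, 100 mm along y, walls 6 mm, rim 82 mm above the bench. Plate 12 mm thick, x -85 to +85, y -66 to +196 mm. Fully home, the lid's origin is 66 mm above this origin, its axes along the tub's, either way round.
- chamber_rim (a point): Middle of the tub's mouth, at rim height; inside 72 mm (x) by 88 mm (y). Four sprung nylon catches stand 4.5 mm out of the two long inside walls, 8.5 mm below the rim: a lid just laid on rests 5 to 8 mm too high, and about 15 N on its middle snaps it home.
- pump_pivot (a point): The lever's pivot, at (60, 125, 85) mm in the chamber's frame; its axis lies along the chamber's y.
- pump_lever (a joint): Pump lever's angle, rad: 0 = up at rest (30 degrees above level), grows as it is pressed down, stop at 0.70 (10 degrees below level). A spring brings it back up; about 3 N at the grip to start it, 8 N at the stop.
- lever_grip (a point): Middle of the lever's grey cross bar, 130 mm from the pivot towards the chamber's -x (the robot's side); the bar lies along the chamber's y, 80 mm long overall, 20 mm thick. With the lever up it is 150 mm above the bench, at the stop 62 mm.
- lid: The large lid, 0.15 kg: milky plate 84 mm (its x) by 100 mm (its y), z 16 to 21 mm; under it a black rubber stopper 68 x 84 mm, z 0 to 16 mm, with chamfered foot. Origin: middle of the stopper's underside; z points out through the handle. It starts on edge in one of the rack's slots, handle pointing level to the rack's +x (away from the robot), its -x edge on top, 90 mm above the bench.
- lid_handle (a point): Middle of the large lid's bridge handle: a bar 12 mm thick across the lid's x, 66 mm long along its y, z 37 to 51 mm above the lid's origin, on two posts at its ends.
- small_lid: The small lid, 66 x 80 mm with a round knob, same make, 21 mm thick without the knob; stands in the rack's other slot. Origin: middle of its underside. To be left alone.
- rack: Low steel rack, fixed, 60 mm along x by 246 mm along y, with two slots side by side, at y = -59 and +59 mm: floor 6 mm above the bench, 23 mm wide in x, wall on the robot's side up to 38 mm, on the far side up to 24 mm. Origin: on the bench under its middle.
- mat: Grey rubber mat, fixed, 170 x 170 x 3 mm. Origin: middle of its underside, on the bench.
- amber_bottle: Amber bottle, 60 mm across, 130 mm tall. Origin: middle of its underside. Bystander.
- jar: Milky jar, 56 mm across, 75 mm tall. Origin: middle of its underside. Bystander.
- tip_box: Grey box with milky lid, 75 x 110 mm, 57 mm tall. Origin: middle of its underside. Bystander.
Not all that is in view belongs to the job. What is shaped like the lid but pink is not meant.

How it is judged:
By the outcome, as a careful person would: the job done as asked, in the order asked, and still so for the second after the job is handed in, with the robot touching nothing.
It also fails if it takes over 70 s, if anything falls off the work surface, if the arm or the gripper's body presses on something with over 40 N, if the wrist force passes 120 N, or if a joint passes its speed limit or range.

## Robot

A 6-joint arm with a two-finger parallel gripper is mounted at the origin on the work surface. World frame = base frame: x ahead of the robot, y to its left, z up, the work surface at z = 0. Lengths are in m, angles in rad, forces in N, time in s.
With the tool pointing down it reaches from about 0.325 to 0.9 m from the base axis. Payload 6.1 kg.
Tool frame: the origin (TCP) lies on the centre line of the jaws, within the pads' length; the fingertips stand 17 mm ahead of it and the grasp point (between the pads) lies 2 mm behind it (bot.tip_reach is the distance from the TCP to the fingertips, in m); z points along the fingers, y is the line along which they close (so a half turn about z gives the same grasp; the last joint's range is limited). The gripper opens to 87 mm and grips with 3 to 60 N. Pads are 19 mm wide; open, the fingers measure 117 mm over their backs; the gripper's body (75 mm by 190 mm) begins 51 mm behind the grasp point.
Start: joints at [-1.4, 0.22, 1.526, -0, 1.395, -0.126], TCP at [0.183, -0.598, 0.24] pointing down, gripper open.
Joint ranges: [-2.98, 2.98], [-0.91, 2.08], [0.09, 2.57], [-1.24, 4.39], [0.2, 2.65], [-2.68, 2.68]. Speed limits (rad/s): [2.57, 2.57, 3.01, 3.14, 3.14, 3.14].

## Interface

Orientations are given as a 3x3 rotation matrix whose columns are the frame's x, y, z axes.
In Python, from bench import bot gives the robot as it stands.
- The arm moves only by the shell command python3 -m pendant 'ROWS' [OPENING]. ROWS is JSON, a list of rows, each a list of 4 numbers: the shift along the tool's x, y, z in mm, then the turn about the tool's z in rad. In form: [[x, y, z, yaw], ...]. A call has 1 to 12 rows; each row shifts and turns the commanded pose from where the row before left it, along the tool's axes as they then stand; what a row does not reach is not made up. A row lasts 1/8 s, in which the tool goes at most 62.5 mm and 10.7 degrees, less where a joint would pass 70% of its speed; a pose out of reach is approached as far as the arm can. A call with a gripper value outside its range is refused whole. OPENING is the opening, from 0 (shut) to 1 (fully open), set as the call begins (- or left out, the last holds). The fingers move at their own pace and stop on an object; the grip force is fixed at half the most. Time passes only in rows, so rows that do not move let the fingers close. It gives the time, the measured TCP pose, the force, the opening and the grip force at its end, in the units of the state.
- bot.get_obs(): the state, without advancing time (a new reading comes with each control period).
- bot.snapshot(name): name is "side" or "top"; returns (picture, depth): 400x640x3 uint8, blue, green, red; 400x640 float32, m along the optical axis (not along the pixel's ray), 0 where there is no reading.
- bot.camera_info(name): a dict with "vertical_fov" (degrees; the focal length in pixels is half the picture's height over the tangent of half this angle, whatever the lens; pixels are square), "cx", "cy" (the principal point, pixels), "R" (3x3) and "t" (3): a world point X has camera coordinates R X + t. Camera axes: x right, y down, z forward; pixel columns grow to the right and rows downward; lengths in m; the calibration is good to about 2 mm. A picture is of the moment at which its call begins. camera_info takes no time and is no camera call.
- bot.close_job(): hands the job in; it is judged then, once.
The state is a dict: "t": time; "qpos": joint angles; "joint_velocities": joint speeds; "joint_torque": joint torques, N m; "tcp_pos": TCP position; "eef_rot": TCP orientation; "wrist_force": force on the tool from outside, world axes, zero at the start; "torque": the same for the moment, N m; "finger_gap": opening from 0.0 (shut) to 1.0 (fully open); "gripper_force": force on a finger pad.
Only numpy, scipy, OpenCV 4.12 (cv2) and the standard library are available. Lean on these libraries where they do the work, as an engineer would, in place of code of your own. Each camera call takes 0.05 s, during which the arm holds its last target. There are 200 camera calls.

## Working session

There is one attempt and no reset: what is moved stays moved. The work goes in short steps, Python scripts to look and compute and a shell command to move; the robot and the scene stay as the last step left them, time stands still between calls to the robot, and variables do not carry over. Pictures are saved under pics/ and viewed, at most 11 in all, crops included, and the job is handed in when it is done.

```bash
ls; mkdir -p pics; cat > h.py <<'E'
import numpy as np, cv2
from bench import bot
def cam(n):
    c=bot.camera_info(n); f=200/np.tan(np.radians(c["vertical_fov"])/2)
    return f,c["cx"],c["cy"],np.array(c["R"]),np.array(c["t"])
def cloud(n,d):
    f,cx,cy,R,t=cam(n); v,u=np.mgrid[:400,:640]
    P=np.stack([(u-cx)/f*d,(v-cy)/f*d,d],-1)
    return (P-t)@R
def onplane(n,u,v,z):
    f,cx,cy,R,t=cam(n); r=R.T@np.array([(u-cx)/f,(v-cy)/f,1]); o=-R.T@t
    return o+r*(z-o[2])/r[2]
def proj(n,X):
    f,cx,cy,R,t=cam(n); p=R@np.array(X)+t; return cx+f*p[0]/p[2],cy+f*p[1]/p[2]
E
python3 - <<'E'
from h import *
for n in("top","side"):
    p,d=bot.snapshot(n); cv2.imwrite(f"pics/{n}0.png",p); np.save(f"{n}0.npy",d)
    print(n,bot.camera_info(n))
o=bot.get_obs(); print(o["tcp_pos"],o["eef_rot"],o["t"],bot.tip_reach,o["wrist_force"])
E
```

```text
pics
top {'vertical_fov': 48.77102255432309, 'cx': 325.66521098868407, 'cy': 203.98881556787498, 'R': array([[-2.79040123e-02, -9.99608630e-01, -1.98844115e-03],
       [-9.94516530e-01,  2.79623242e-02, -1.00771923e-01],
       [ 1.00788085e-01, -8.34403374e-04, -9.94907566e-01]]), 't': array([0.01007248, 0.55717532, 1.39344459])}
side {'vertical_fov': 55.48916333824823, 'cx': 319.8110471624089, 'cy': 198.2576586684048, 'R': array([[ 0.95997071, -0.27948523, -0.01855355],
       [-0.22500403, -0.72999834, -0.64534921],
       [ 0.16682151,  0.62369097, -0.76366233]]), 't': array([-0.52596355,  0.1877291 ,  0.99666277])}
[ 0.18269572 -0.59713715  0.2385118 ] [[ 9.56271102e-01  2.92481624e-01 -2.81885096e-04]
 [ 2.92481656e-01 -9.56269508e-01  1.76317729e-03]
 [ 2.46138835e-04 -1.76852171e-03 -9.99998406e-01]] 0.1 0.017 [-0.28317762  0.08676569 -0.59895759]
```

View pics/top0.png

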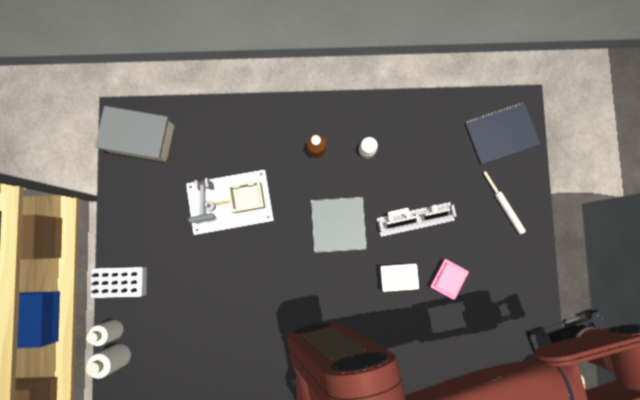

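View pics/side0.png

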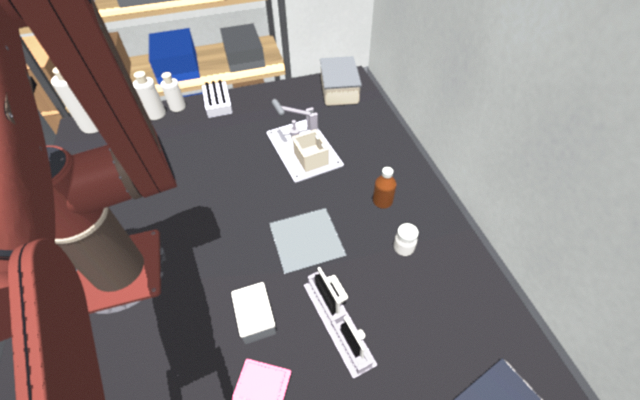

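The top view shows the chamber at (230,200), the mat at (339,224) and the rack at (417,219). Three things are lid-like: the lid in the rack's left slot (400,214), the lid in its right slot (437,210) and a pink thing (450,279). The left slot's lid fits "large": it is longer and has a bridge-like handle, while the right one is smaller. I'll confirm this in a crop and measure.

```bash
python3 - <<'E'
from h import *
t=cv2.imread("pics/top0.png"); s=cv2.imread("pics/side0.png")
a=cv2.resize(t[190:245,365:465],(800,440)[:2],interpolation=cv2.INTER_CUBIC)[:, :]
a=cv2.resize(t[190:245,365:465],(500,275),interpolation=cv2.INTER_CUBIC)
b=cv2.resize(s[265:375,300:380],(218,300),interpolation=cv2.INTER_CUBIC)
c=cv2.resize(t[165:240,180:280],(400,300),interpolation=cv2.INTER_CUBIC)
d=cv2.resize(s[90:185,260:350],(284,300),interpolation=cv2.INTER_CUBIC)
o=np.zeros((600,800,3),np.uint8); o[:275,:500]=a;o[:300,510:728]=b;o[300:,:400]=c;o[300:,410:694]=d
cv2.imwrite("pics/crop0.png",o)
d=np.load("top0.npy"); P=cloud("top",d)
hsv=cv2.cvtColor(t,cv2.COLOR_BGR2HSV)
m=(hsv[...,2]>90).astype(np.uint8)
for nm,(u0,u1,v0,v1) in dict(plate=(180,280,165,240),mat=(305,372,190,258),rack=(372,462,198,240)).items():
    k=np.zeros_like(m);k[v0:v1,u0:u1]=m[v0:v1,u0:u1]
    cs,_=cv2.findContours(k,0,1)
    c=np.vstack([c for c in cs if len(c)>15])
    r=cv2.minAreaRect(c); print(nm,r,"P med",np.median(P[k>0],0))
    z=dict(plate=.012,mat=.003,rack=.02)[nm]
    for q in cv2.boxPoints(r): print(q.round(1),onplane("top",*q,z).round(4))
for n in("top","side"):
    d=np.load(n+"0.npy"); P=cloud(n,d); b=(d>0)&(abs(P[...,2])<.01); print(n,"bench z",np.median(P[b][:,2]))
E
```

```text
plate ((227.92617797851562, 201.2483367919922), (55.7271614074707, 85.50238037109375), 79.99201965332031) P med [0.57201149 0.30698731 0.01311017]
[181.  181.2] [0.6471 0.4665 0.012 ]
[265.2 166.4] [0.6887 0.1898 0.012 ]
[274.9 221.3] [0.5072 0.1609 0.012 ]
[190.7 236.1] [0.4667 0.4342 0.012 ]
mat ((338.2134704589844, 224.308837890625), (54.33864212036133, 53.95234680175781), 86.3086166381836) P med [ 0.49150689 -0.04448042  0.00189394]
[309.5 198.9] [0.578  0.0469 0.003 ]
[363.4 195.5] [ 0.5845 -0.1302  0.003 ]
[366.9 249.7] [ 0.4071 -0.1351  0.003 ]
[313.  253.2] [0.4007 0.0398 0.003 ]
rack ((416.2815856933594, 216.8953094482422), (24.726810455322266, 80.12845611572266), 77.73522186279297) P med [ 0.50384929 -0.2908523   0.01130458]
[374.5 213.3] [ 0.5233 -0.1625  0.02  ]
[452.8 196.3] [ 0.5715 -0.4186  0.02  ]
[458.1 220.5] [ 0.4926 -0.4311  0.02  ]
[379.8 237.5] [ 0.445  -0.1764  0.02  ]
top bench z -0.000635329658136174
side bench z -0.0010567109548479245
```

View pics/crop0.png

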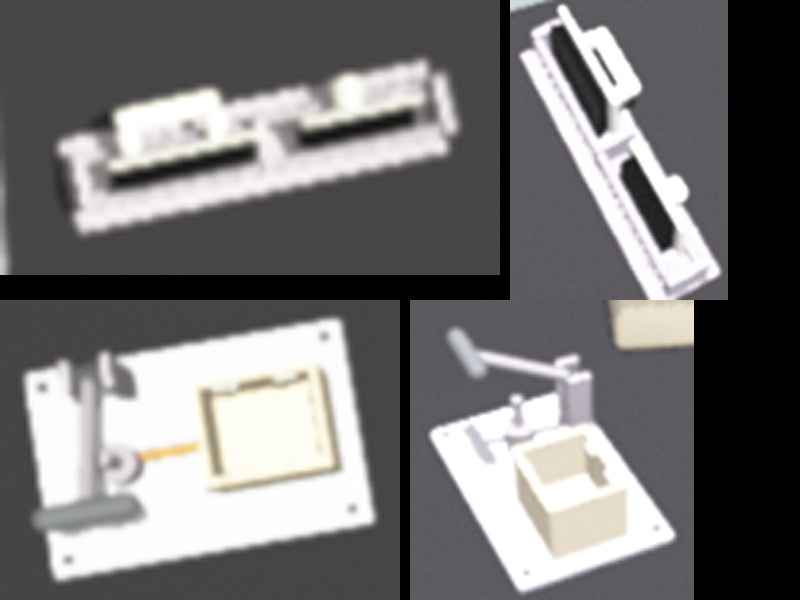

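The crop confirms it: the left-slot lid (top view 400,214; side view 330,292) carries the bridge handle, so it is the large lid. The right-slot one (437,210) has a knob, so it is the small lid, and the pink thing is excluded. The lever sits at the chamber's world +y end. Next come precise measurements from the depth clouds.

```bash
python3 - <<'E'
from h import *
def rect(nm,Q):
    if len(Q)<6: print(nm,len(Q)); return
    (c,s,a)=cv2.minAreaRect((Q[:,:2]*1000).astype(np.float32))
    print(nm,len(Q),"c",np.round(c,1),"s",np.round(s,1),"a",round(a,1),"mean",(Q.mean(0)*1000).round(1))
for n in("top","side"):
    im=cv2.imread(f"pics/{n}0.png").astype(int); P=cloud(n,np.load(n+"0.npy")); X,Y,Z=P[...,0],P[...,1],P[...,2]
    R=lambda x0,x1,y0,y1,z0,z1:P[(X>x0)&(X<x1)&(Y>y0)&(Y<y1)&(Z>z0)&(Z<z1)]
    print(n)
    rect("rim",R(.5,.68,.15,.32,.077,.088))
    rect("platetop",R(.45,.56,-.31,-.15,.08,.1))
    rect("handle",R(.49,.58,-.31,-.15,.046,.062))
    rect("mat",P[(abs(X-.49)<.12)&(abs(Y+.045)<.12)&(im.sum(2)>300)])
    rect("rackwall",R(.4,.6,-.45,-.13,.032,.042))
    rect("grip",R(.4,.66,.3,.5,.135,.175))
    rect("base",P[(abs(X-.57)<.15)&(abs(Y-.31)<.18)&(im.sum(2)>450)&(Z<.02)])
E
```

```text
top
rim 221 c [587.5 245.7] s [ 84.4 100.7] a 8.7 mean [588.8 248.2  81.2]
platetop 108 c [ 491.3 -239.3] s [19.9 98.2] a 10.9 mean [ 493.2 -239.2   85.8]
handle 130 c [ 514.4 -220.6] s [29.6 95.7] a 11.1 mean [ 520.4 -232.9   53.3]
mat 3296 c [493.  -44.9] s [177.8 175.6] a 2.2 mean [481.3 -39.2 202.1]
rackwall 217 c [ 508.3 -294.5] s [ 45.1 243.9] a 10.8 mean [ 495.9 -299.5   37.4]
grip 210 c [516.6 361.3] s [58.4 63.7] a 48.6 mean [519.7 360.1 154.6]
base 2838 c [577.2 312.9] s [174.8 269.2] a 8.6 mean [569.9 309.6  11. ]
side
rim 199 c [587.3 241.5] s [ 85.5 104.2] a 8.8 mean [587.2 238.7  79.9]
platetop 184 c [ 490.5 -244.3] s [21. 99.] a 11.0 mean [ 493.6 -245.    84.9]
handle 228 c [ 517.  -248.6] s [86.1 40.6] a 80.1 mean [ 518.9 -245.3   53.3]
mat 3517 c [495.8 -58.8] s [178.4 210.5] a 2.0 mean [493.4 -53.    1.5]
rackwall 530 c [ 508.6 -298.1] s [ 48.  244.4] a 10.7 mean [ 497.  -317.5   37.4]
grip 128 c [526.7 357.9] s [40.4 80.7] a 8.5 mean [518.2 350.9 152.8]
base 1688 c [594.7 321.6] s [210.6 293.5] a 8.4 mean [562.8 289.1   9.3]
```

```bash
python3 -m pendant '[[43,-24.6,0,0],[43,-24.6,0,0],[43,-24.6,0,0],[43,-24.6,0,0],[43,-24.6,0,0],[43,-24.6,0,0],[43,-24.6,0,0],[43,-24.6,0,0],[43,-24.6,0,0],[43,-24.6,0,0],[0,0,40,0.11],[0,0,40,0]]' 1
cat >> h.py <<'E'
def need(x,y,z,yaw):  # target tool-y axis along direction of yaw+90deg (mod 180)
    o=bot.get_obs(); R=np.array(o["eef_rot"]); p=np.array(o["tcp_pos"])
    d=R.T@(np.array([x,y,z])-p)*1000
    a=np.arctan2(R[1,1],R[0,1]); e=np.radians(yaw+90)-a; e=(e+np.pi/2)%np.pi-np.pi/2
    print("tcp",p.round(4),"shift mm",d.round(1),"toolyaw",round(-e,4),"F",np.round(o["wrist_force"],1),"gap",round(o["finger_gap"],3),"t",o["t"])
E
python3 -c "
from h import *
need(.524,-.2355,.049,10.9)
p,d=bot.snapshot('side'); cv2.imwrite('pics/s1.png',p[180:400,200:480])
p,d=bot.snapshot('top'); cv2.imwrite('pics/t1.png',p)"
```

```text
t: 1.6
tcp_pos: [0.5227, -0.2358, 0.1587]
eef_rot: [[0.982, 0.186, 0.001], [0.186, -0.982, -0.001], [0.001, 0.001, -1.0]]
wrist_force: [0.7, -0.0, -1.2]
finger_gap: 1.002
gripper_force: 0.0
tcp [ 0.5227 -0.2358  0.1587] shift mm [  1.3  -0.2 109.7] toolyaw -0.0027 F [ 0.7 -0.  -1.2] gap 1.002 t 1.6
```

```bash
python3 -c "
from h import *
im=cv2.imread('pics/s1.png'); cv2.imwrite('pics/s1b.png',cv2.resize(im,(760,597),interpolation=2))
print(proj('side',[.5227,-.2358,.1417]))"
```

```text
(np.float64(337.7473738903257), np.float64(267.460853232646))
```

View pics/s1b.png

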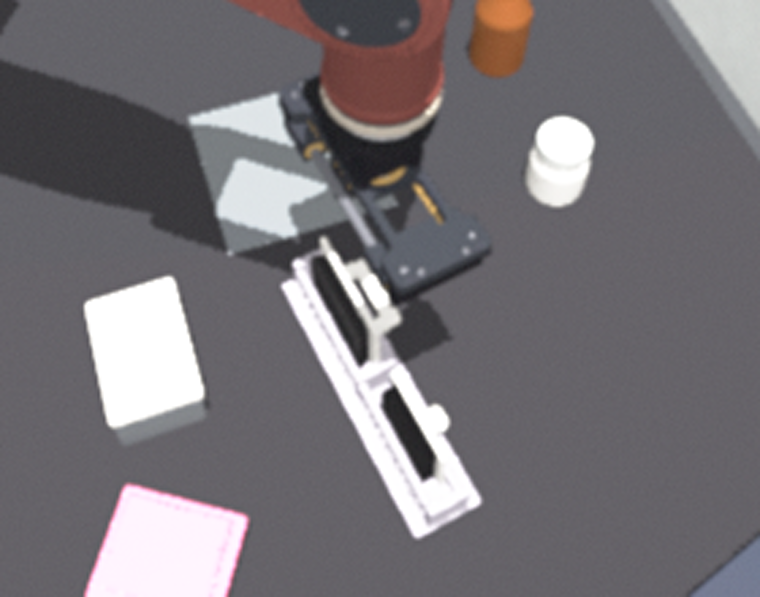

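The open gripper is over the handle, with a finger at (355,220) and the handle at (375,285), clear of the small lid. I'm descending to grip the handle ends.

```bash
python3 -m pendant '[[1,0,30,0],[0,0,30,0],[0,0,20,0],[0,0,15,0],[0,0,14,0],[0,0,0,0]]' | tail -5 ; python3 - <<'E'
from h import *
need(.524,-.2355,.049,10.9)
p,d=bot.snapshot('side'); 
im=cv2.resize(p[230:350,260:420],(800,600),interpolation=2); cv2.imwrite('pics/s2.png',im)
E
```

```text
tcp_pos: [0.5225, -0.2362, 0.0497]
eef_rot: [[0.983, 0.186, -0.001], [0.186, -0.983, 0.001], [-0.001, -0.001, -1.0]]
wrist_force: [-0.7, 0.2, 1.2]
finger_gap: 0.999
gripper_force: 0.0
tcp [ 0.5225 -0.2362  0.0497] shift mm [ 1.6 -0.4  0.7] toolyaw -0.0034 F [-0.7  0.2  1.2] gap 0.999 t 2.45
```

View pics/s2.png

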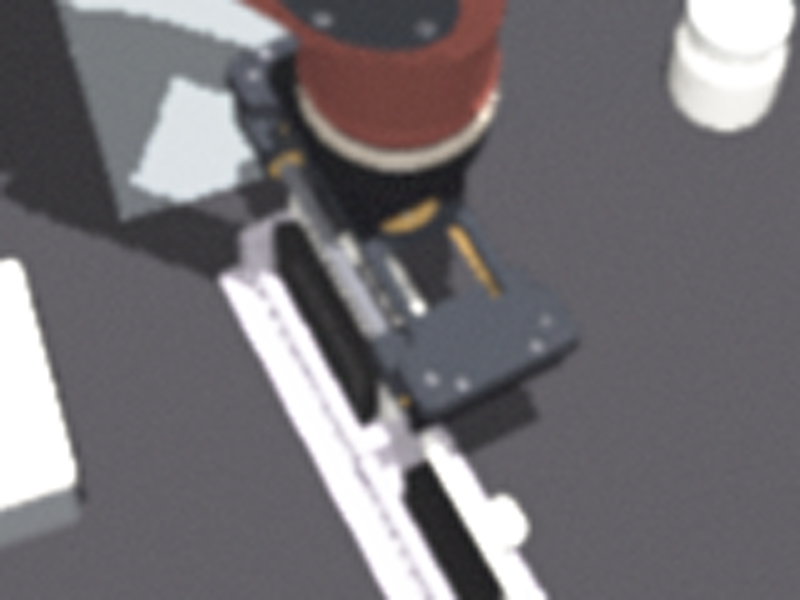

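Fingers are straddling the handle with no contact force, so I'm closing.

```bash
python3 -m pendant '[[1,0,0,0],[0,0,0,0],[0,0,0,0],[0,0,0,0],[0,0,0,0],[0,0,0,0]]' 0.6 ; python3 -m pendant '[[0,0,-5,0],[0,0,-10,0],[0,0,-15,0],[0,0,-20,0],[0,0,-20,0],[0,0,-20,0],[0,0,-20,0],[0,0,-20,0]]'; python3 - <<'E'
from h import *
need(.4926,-.045,.12,2)
p,d=bot.snapshot('side'); 
im=cv2.resize(p[210:330,270:430],(800,600),interpolation=2); cv2.imwrite('pics/s3.png',im)
E
```

```text
t: 3.25
tcp_pos: [0.5245, -0.2362, 0.051]
eef_rot: [[0.983, 0.186, 0.001], [0.186, -0.983, -0.0], [0.001, 0.0, -1.0]]
wrist_force: [1.0, 3.1, 4.8]
finger_gap: 0.755
gripper_force: 30.0
t: 4.25
tcp_pos: [0.524, -0.2363, 0.1821]
eef_rot: [[0.983, 0.186, 0.0], [0.186, -0.983, -0.0], [0.0, 0.0, -1.0]]
wrist_force: [-0.2, -0.7, -1.5]
finger_gap: 0.753
gripper_force: 30.0
tcp [ 0.524  -0.2363  0.1821] shift mm [   4.7 -193.8   62. ] toolyaw 0.1519 F [-0.2 -0.7 -1.5] gap 0.753 t 4.25
```

View pics/s3.png

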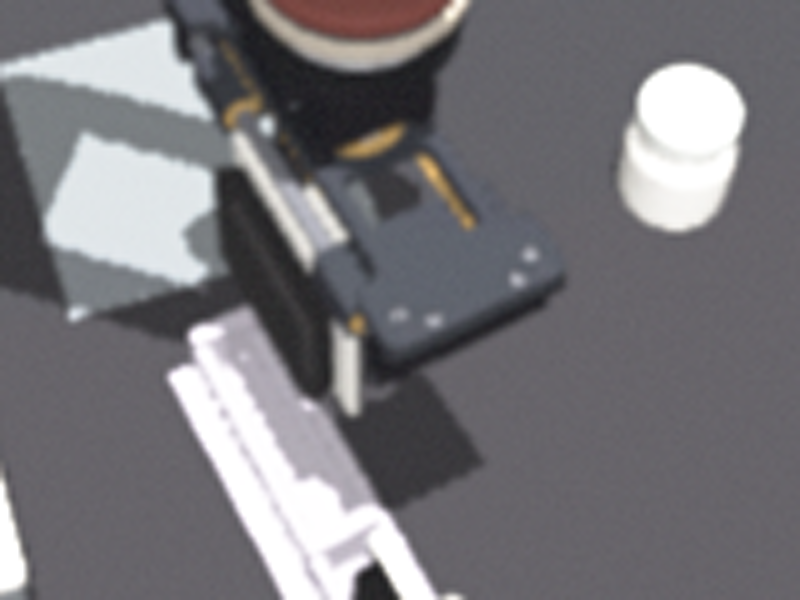

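The lid is held upright by its handle ends and came clear of the rack without swinging. I'm carrying it over the mat so that it tips back about its lower edge and ends centred there.

```bash
python3 -m pendant '[[8,-18,0,0],[16,-36,0,0],[16,-36,0,0],[16,-36,0,0],[16,-36,0,0],[10,-24,-0,0],[2.5,-7.7,0,0],[0,0,40,0],[0,0,40,0],[0,0,30,0],[0,0,18,0],[0,0,0,0]]'; python3 -c "
from h import *
need(.571,-.030,.048,10.9)"
```

```text
t: 5.8
tcp_pos: [0.5697, -0.0303, 0.051]
eef_rot: [[0.983, 0.185, -0.003], [0.185, -0.983, 0.001], [-0.003, -0.001, -1.0]]
wrist_force: [-0.2, -0.4, -2.0]
finger_gap: 0.759
gripper_force: 30.0
tcp [ 0.5697 -0.0303  0.051 ] shift mm [ 1.3 -0.   3. ] toolyaw -0.0038 F [-0.2 -0.4 -2. ] gap 0.759 t 5.8
```

```bash
python3 -m pendant '[[0,0,2,0],[0,0,2,0],[0,0,0,0]]'; python3 -m pendant '[[0,0,1.5,0],[0,0,0,0]]'; python3 -m pendant '[[-3.5,0,-1.5,0],[-3.5,0,-1.5,0],[-7,0,-2.5,0],[-7.5,0,-1.5,0],[-7.5,0,-2.8,0],[-4.7,0,-1,0],[-4.7,0,-1,0],[0,0,0,0]]'; python3 - <<'E'
from h import *
p,d=bot.snapshot('side'); 
im=cv2.resize(p[170:290,240:400],(800,600),interpolation=2); cv2.imwrite('pics/s4.png',im)
E
```

```text
t: 6.18
tcp_pos: [0.5716, -0.0304, 0.0493]
eef_rot: [[0.983, 0.186, 0.001], [0.186, -0.983, -0.0], [0.001, 0.0, -1.0]]
wrist_force: [-0.2, -0.1, -1.5]
finger_gap: 0.753
gripper_force: 30.0
t: 6.42
tcp_pos: [0.572, -0.0303, 0.048]
eef_rot: [[0.983, 0.186, 0.002], [0.186, -0.983, -0.0], [0.002, 0.0, -1.0]]
wrist_force: [-0.5, 0.1, 3.0]
finger_gap: 0.754
gripper_force: 30.0
t: 7.42
tcp_pos: [0.5331, -0.0375, 0.0589]
eef_rot: [[0.983, 0.186, 0.0], [0.186, -0.983, -0.0], [0.0, 0.0, -1.0]]
wrist_force: [-0.9, -0.2, -2.4]
finger_gap: 0.754
gripper_force: 30.0
```

View pics/s4.png

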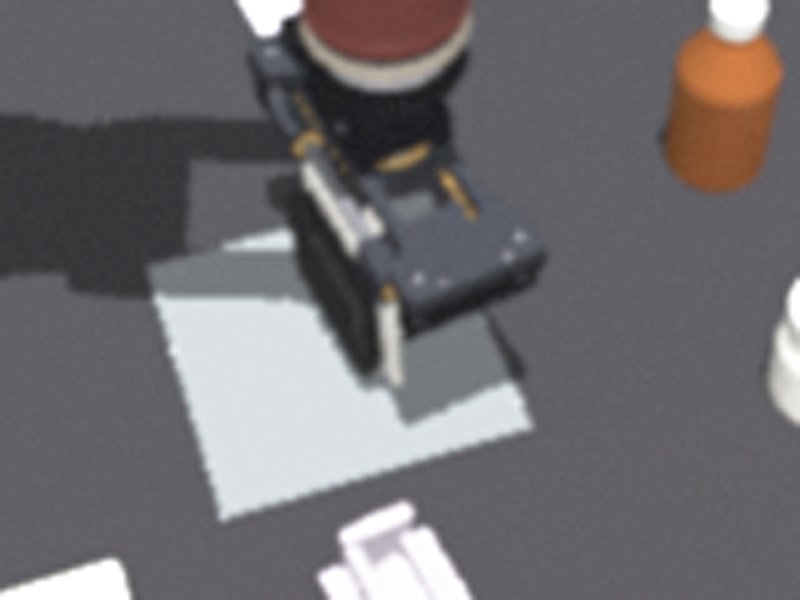

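The lid merely slid upright, because the drag can't overcome the pad friction. Standing on its plate edge, though, its centre of mass lies behind that edge, so when released it tips handle-up. I'll set the edge down at the start point and release.

```bash
python3 -m pendant '[[13,0,-3,0],[13,0,0,0],[13,0,0,0],[0,0,8,0],[0,0,5,0],[0,0,1.5,0],[0,0,0,0]]'; python3 -m pendant '[[0,0,0,0],[0,0,0,0],[0,0,0,0],[0,0,0,0],[0,0,0,0],[0,0,0,0]]' 0.85; python3 - <<'E'
from h import *
p,d=bot.snapshot('side'); cv2.imwrite('pics/s5f.png',p)
im=cv2.resize(p[170:290,240:400],(800,600),interpolation=2); cv2.imwrite('pics/s5.png',im)
E
```

```text
t: 8.35
tcp_pos: [0.5716, -0.0298, 0.0478]
eef_rot: [[0.983, 0.186, 0.0], [0.186, -0.983, 0.0], [0.0, -0.0, -1.0]]
wrist_force: [-1.5, 2.8, 5.1]
finger_gap: 0.756
gripper_force: 30.0
t: 9.1
tcp_pos: [0.5716, -0.0302, 0.0473]
eef_rot: [[0.983, 0.186, -0.0], [0.186, -0.983, 0.0], [-0.0, -0.0, -1.0]]
wrist_force: [-0.1, -0.6, -0.1]
finger_gap: 0.851
gripper_force: 0.0
```

View pics/s5.png

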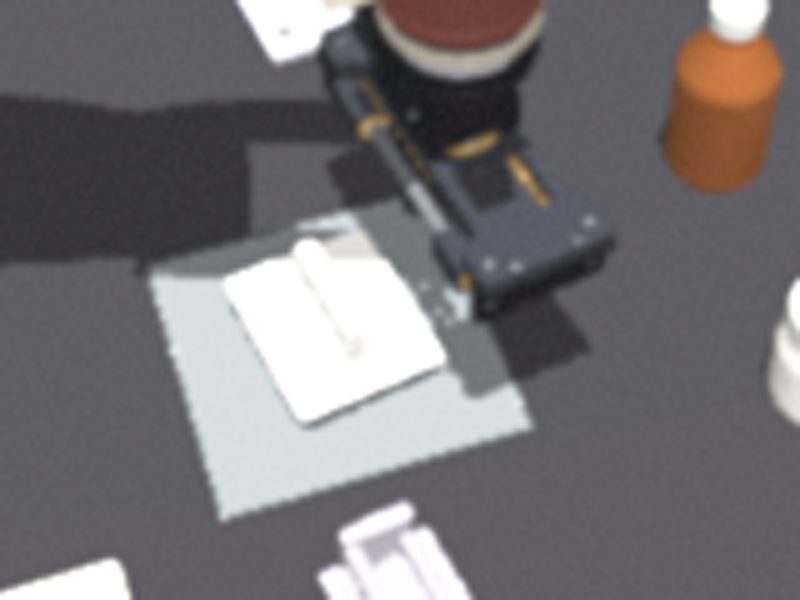

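The lid lies flat on the mat, handle up (handle bar from (305,250) to (352,345)) and released. I'm raising the arm, moving aside and measuring the lid.

```bash
python3 -m pendant '[[0,0,-30,0],[0,0,-50,0],[0,0,-50,0],[30,0,-30,0],[50,0,0,0],[50,0,0,0]]' 1 | head -2; python3 - <<'E'
from h import *
print(bot.get_obs()["qpos"])
for n in("top","side"):
    p,d=bot.snapshot(n); P=cloud(n,d); X,Y,Z=np.moveaxis(P,-1,0)
    g=(p.astype(int).min(2)>120)&(abs(X-.49)<.1)&(abs(Y+.045)<.1)
    for nm,z0,z1 in(("plate",.017,.032),("handle",.046,.062)):
        k=g&(Z>z0)&(Z<z1); Q=P[k]
        c,s,a=cv2.minAreaRect((Q[:,:2]*1000).astype(np.float32)); print(n,nm,len(Q),np.round(c,1),np.round(s,1),round(a,1),(Q.mean(0)*1000).round(1))
E
```

```text
t: 9.9
tcp_pos: [0.7011, -0.0059, 0.2087]
[-1.20678658e-01  4.18961708e-01  1.33779227e+00 -3.15541382e-05
  1.38266662e+00  1.26361714e+00]
top plate 310 [499.5 -73.9] [48.2 87.7] 88.7 [497.3 -71.2  23. ]
top handle 32 [499.3 -61.7] [11.3 26.7] 10.6 [499.1 -60.8  52.7]
side plate 818 [494.9 -46.9] [ 83.6 102.1] 10.4 [493.8 -51.3  22.8]
side handle 100 [494.5 -46.9] [12.1 65.6] 11.3 [494.5 -49.2  52.1]
```

```bash
python3 -m pendant '[[0,0,0,-0.175],[0,0,0,-0.175],[0,0,0,-0.175],[0,0,0,-0.175],[0,0,0,-0.175],[0,0,0,-0.175],[0,0,0,-0.175],[0,0,0,-0.175],[0,0,0,-0.171],[0,0,0,0]]' | head -2; python3 - <<'E'
from h import *
need(.4947,-.0455,.15,-79.2)
E
```

```text
t: 11.25
tcp_pos: [0.6987, -0.0061, 0.2074]
tcp [ 0.6987 -0.0061  0.2074] shift mm [  -1.1 -207.8   57.5] toolyaw -0.0031 F [-0.   0.   0.8] gap 0.998 t 11.25
```

```bash
python3 -m pendant '[[0,-40,0,0],[0,-56,0,0],[0,-56,0,0],[-1,-40,0,0],[0,-16,30,0],[0,0,50,0],[0,0,30,0],[0,0,30,0],[0,0,15,0],[0,0,3,0],[0,0,0,0]]' 0.6; python3 -c "
from h import *
need(.4947,-.0455,.047,-79.2)"
```

```text
t: 12.62
tcp_pos: [0.4959, -0.0458, 0.0502]
eef_rot: [[-0.185, 0.983, 0.001], [0.983, 0.185, -0.0], [-0.001, 0.001, -1.0]]
wrist_force: [-0.1, -0.4, 0.4]
finger_gap: 0.6
gripper_force: 0.0
tcp [ 0.4959 -0.0458  0.0502] shift mm [ 0.5 -1.1  3.2] toolyaw -0.0023 F [-0.1 -0.4  0.4] gap 0.6 t 12.625
```

Grip, lift straight up, and carry it toward the chamber at a safe height (rim 82 mm, lever 160 mm).

```bash
python3 -m pendant '[[0,-1,2.5,0],[0,0,0,0],[0,0,0,0],[0,0,0,0],[0,0,0,0],[0,0,0,0]]' 0 | tail -2; python3 -m pendant '[[0,0,-5,0],[0,0,-15,0],[0,0,-30,0],[0,0,-40,0],[0,0,-40,0],[0,0,-20,0],[0,0,0,0]]'; python3 - <<'E'
from h import *
need(.5874,.2436,.19,8.65-90)
p,d=bot.snapshot('side'); cv2.imwrite('pics/s6.png',p)
P=cloud('side',d); X,Y,Z=np.moveaxis(P,-1,0)
g=(p.astype(int).min(2)>120)&(abs(X-.49)<.1)&(abs(Y+.045)<.1)&(Z>.13)&(Z<.2)
Q=P[g]; print(len(Q),np.percentile(Q[:,2],[2,25,50,75,98]).round(3),cv2.minAreaRect((Q[:,:2]*1000).astype(np.float32)))
A=np.c_[Q[:,:2],np.ones(len(Q))]; k=abs(Q[:,2]-np.median(Q[:,2]))<.006; print(np.linalg.lstsq(A[k],Q[k,2],rcond=None)[0])
E
```

```text
finger_gap: 0.138
gripper_force: 30.0
t: 14.25
tcp_pos: [0.4956, -0.0462, 0.1996]
eef_rot: [[-0.186, 0.983, 0.005], [0.983, 0.186, -0.001], [-0.002, 0.005, -1.0]]
wrist_force: [-0.1, -0.1, -1.8]
finger_gap: 0.136
gripper_force: 30.0
tcp [ 0.4956 -0.0462  0.1996] shift mm [267.7 144.1   9.7] toolyaw 0.0361 F [-0.1 -0.1 -1.8] gap 0.136 t 14.25
811 [0.171 0.174 0.175 0.176 0.192] ((495.68316650390625, -51.18111801147461), (83.90165710449219, 93.38629150390625), 10.888373374938965)
[ 7.01560665e-03 -1.21370237e-04  1.71909279e-01]
```

```bash
python3 -m pendant '[[20,11,0,0],[44,23.5,0,0],[44,23.5,0,0],[44,23.5,0,0],[44,23.5,0,0],[44,23.5,0,0],[20,11,0,0],[7.7,4.6,0,0.036],[0,0,0,0],[0,0,0,0]]'|head -2; python3 - <<'E'
from h import *
need(.5874,.2436,.19,8.65-90)
for n in("top","side"):
    p,d=bot.snapshot(n); cv2.imwrite(f'pics/{n}7.png',p); np.save(n+"7.npy",d)
    P=cloud(n,d); X,Y,Z=np.moveaxis(P,-1,0)
    im=p.astype(int)
    k=(abs(X-.587)<.09)&(abs(Y-.244)<.09)&(Z>.168)&(Z<.182)&(im.min(2)>110); Q=P[k]
    print(n,len(Q),cv2.minAreaRect((Q[:,:2]*1000).astype(np.float32)),Q.mean(0))
t=cv2.imread("pics/top7.png")[160:240,180:290]; s=cv2.imread("pics/side7.png")[90:190,250:360]
o=np.hstack([cv2.resize(t,(400,291),interpolation=2),cv2.resize(s,(320,291),interpolation=2)]);cv2.imwrite("pics/c7.png",o)
E
```

```text
t: 15.55
tcp_pos: [0.5853, 0.2433, 0.1956]
tcp [0.5853 0.2433 0.1956] shift mm [-0.   2.1  5.6] toolyaw 0.0004 F [-0.   0.4 -1.3] gap 0.135 t 15.55
top 224 ((589.9251098632812, 211.11944580078125), (84.11663818359375, 29.41063117980957), 8.764208793640137) [0.58870142 0.20901986 0.1719845 ]
side 478 ((584.435546875, 241.2353973388672), (83.65056610107422, 99.83634948730469), 8.682682991027832) [0.58111341 0.23092037 0.17145641]
```

View pics/c7.png

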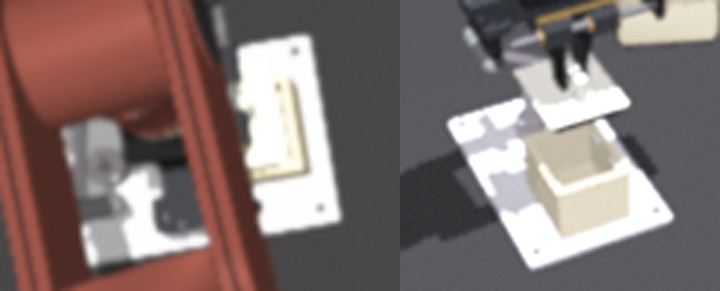

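The side view shows the lid (575,90) level above the tub mouth (580,155). Both cameras agree that the lid needs about +3 mm in x. I'm correcting, lowering to just above the rim and measuring again.

```bash
python3 -m pendant '[[0,2.9,0,0],[0,0,20,0],[0,0,20,0],[0,0,15,0],[0,0,5,0],[0,0,0,0],[0,0,0,0]]'|head -2; python3 - <<'E'
from h import *
need(.5882,.2433,.135,8.65-90)
for n in("top","side"):
    p,d=bot.snapshot(n); np.save(n+"8.npy",d); cv2.imwrite(f"pics/{n}8.png",p)
    P=cloud(n,d); X,Y,Z=np.moveaxis(P,-1,0)
    im=p.astype(int)
    k=(abs(X-.587)<.09)&(abs(Y-.244)<.09)&(Z>.102)&(Z<.119)&(im.min(2)>110); Q=P[k]
    print(n,len(Q),cv2.minAreaRect((Q[:,:2]*1000).astype(np.float32)),Q.mean(0))
    k=(abs(X-.587)<.09)&(abs(Y-.244)<.09)&(Z>.077)&(Z<.088)&(im.min(2)>110); Q=P[k]
    print(n,"rim",len(Q),cv2.minAreaRect((Q[:,:2]*1000).astype(np.float32)))
E
```

```text
t: 16.52
tcp_pos: [0.5895, 0.2446, 0.1377]
tcp [0.5895 0.2446 0.1377] shift mm [-1.1 -1.5  2.7] toolyaw 0.0001 F [ 0.3  0.4 -1.8] gap 0.137 t 16.525
top 216 ((594.3457641601562, 212.78115844726562), (84.48092651367188, 28.694486618041992), 8.628132820129395) [0.59308049 0.21033066 0.11335462]
top rim 64 ((589.8033447265625, 200.33181762695312), (30.24744987487793, 89.53987121582031), 78.37979125976562)
side 446 ((587.9164428710938, 242.90109252929688), (84.35224914550781, 102.76268768310547), 9.310052871704102) [0.58506308 0.23193247 0.11293454]
side rim 116 ((586.8928833007812, 240.54489135742188), (84.52479553222656, 101.88478088378906), 8.069334983825684)
```

```bash
python3 -m pendant '[[-1.3,-0.7,3,0],[0,0,3,0],[0,0,2,0],[0,0,0,0]]'|egrep 't:|pos|force'; python3 -m pendant '[[0,0,3,0],[0,0,2,0],[0,0,2,0],[0,0,0,0]]'|egrep 't:|pos|force'
```

```text
t: 17.12
tcp_pos: [0.5882, 0.243, 0.1285]
eef_rot: [[-0.15, 0.989, -0.001], [0.989, 0.15, -0.0], [-0.0, -0.001, -1.0]]
wrist_force: [0.6, -0.5, -1.8]
gripper_force: 30.0
t: 17.62
tcp_pos: [0.5882, 0.243, 0.1215]
eef_rot: [[-0.15, 0.989, -0.0], [0.989, 0.15, -0.0], [-0.0, -0.0, -1.0]]
wrist_force: [-0.5, -0.2, -1.9]
gripper_force: 30.0
```

```bash
python3 -m pendant '[[0,0,2,0],[0,0,1,0],[0,0,1,0],[0,0,0,0]]'|egrep 't:|pos|force'; python3 -m pendant '[[0,0,1.5,0],[0,0,1.5,0],[0,0,0,0]]'|egrep 't:|pos|force'
```

```text
t: 18.12
tcp_pos: [0.5883, 0.243, 0.118]
eef_rot: [[-0.15, 0.989, -0.0], [0.989, 0.15, -0.0], [0.0, -0.0, -1.0]]
wrist_force: [-0.8, -0.6, -0.6]
gripper_force: 30.0
t: 18.5
tcp_pos: [0.5889, 0.2432, 0.1164]
eef_rot: [[-0.151, 0.989, 0.001], [0.989, 0.151, 0.0], [0.0, 0.001, -1.0]]
wrist_force: [-3.8, -0.5, 5.7]
gripper_force: 30.0
```

```bash
python3 -m pendant '[[0,-0.5,1.5,0],[0,0,1.5,0],[0,0,0,0]]'|egrep 't:|pos|wrist_force'; python3 -m pendant '[[0,0,1,0],[0,0,1,0],[0,0,0,0]]'|egrep 't:|pos|wrist_force'
```

```text
t: 18.88
tcp_pos: [0.5885, 0.2432, 0.1129]
eef_rot: [[-0.15, 0.989, 0.002], [0.989, 0.15, 0.001], [0.0, 0.002, -1.0]]
wrist_force: [-1.2, -0.3, 0.8]
t: 19.25
tcp_pos: [0.5879, 0.243, 0.11]
eef_rot: [[-0.15, 0.989, -0.0], [0.989, 0.15, 0.0], [0.0, -0.0, -1.0]]
wrist_force: [-2.8, -0.3, 4.2]
```

```bash
python3 -m pendant '[[0,0,0,0],[0,0,0,0],[0,0,0,0],[0,0,-15,0],[0,0,-15,0],[0,0,-15,0],[0,0,0,0]]' 0.5|egrep 't:|pos|wrist_force|gap'; python3 -m pendant '[[0,0,0,0],[0,0,0,0],[0,0,0,0],[0,0,0,0],[0,0,8,0],[0,0,8,0],[0,0,1,0],[0,0,1,0],[0,0,0,0]]' 0|egrep 't:|pos|wrist_force|gap';
```

```text
t: 20.12
tcp_pos: [0.5894, 0.2434, 0.1577]
eef_rot: [[-0.15, 0.989, 0.004], [0.989, 0.15, 0.001], [0.001, 0.004, -1.0]]
wrist_force: [0.9, -0.0, -0.2]
finger_gap: 0.495
t: 21.25
tcp_pos: [0.5881, 0.243, 0.137]
eef_rot: [[-0.15, 0.989, 0.0], [0.989, 0.15, 0.0], [0.0, 0.0, -1.0]]
wrist_force: [0.4, 0.0, 0.7]
finger_gap: 0.005
```

```bash
python3 -m pendant '[[0,0,2,0],[0,0,1.5,0],[0,0,0,0]]'|egrep 't:|tcp_pos|wrist_force'; python3 -m pendant '[[0,0,1.5,0],[0,0,1.5,0],[0,0,0,0]]'|egrep 't:|tcp_pos|wrist_force'; python3 -m pendant '[[0,0,1,0],[0,0,1,0],[0,0,0,0]]'|egrep 't:|tcp_pos|wrist_force'
```

```text
t: 21.62
tcp_pos: [0.5881, 0.243, 0.1344]
eef_rot: [[-0.151, 0.989, 0.001], [0.989, 0.151, 0.0], [0.0, 0.001, -1.0]]
wrist_force: [-2.0, -0.5, 5.6]
t: 22.0
tcp_pos: [0.5882, 0.243, 0.1343]
eef_rot: [[-0.151, 0.989, 0.001], [0.989, 0.151, -0.0], [-0.0, 0.001, -1.0]]
wrist_force: [-9.3, -3.4, 19.9]
t: 22.38
tcp_pos: [0.5882, 0.243, 0.1342]
eef_rot: [[-0.151, 0.989, 0.001], [0.989, 0.151, -0.0], [-0.0, 0.001, -1.0]]
wrist_force: [-14.5, -6.2, 30.1]
```

The lid bottoms out with the handle top at 117 mm under 30 N, which is the home height. I'm lifting and going over the lever grip.

```bash
python3 -m pendant '[[0,0,-30,0],[0,0,-40,0],[0,0,-23,0],[42,-17.6,0,0],[42,-17.6,0,0],[41.4,-17.6,0,0],[0,0,0,0],[0,0,0,0]]'|egrep 't:|tcp_pos|wrist_force'; python3 - <<'E'
from h import *
need(.5172,.3592,.180,8.65-90)
p,d=bot.snapshot("side"); cv2.imwrite("pics/side9.png",p)
P=cloud("side",d); X,Y,Z=np.moveaxis(P,-1,0)
k=(abs(X-.588)<.07)&(abs(Y-.243)<.07)&(Z>.07)&(Z<.1); Q=P[k]; k2=abs(Q[:,2]-np.median(Q[:,2]))<.004; Q=Q[k2]
c=np.linalg.lstsq(np.c_[Q[:,:2]-[.588,.243],np.ones(len(Q))],Q[:,2],rcond=None)[0]; print("lid plane",len(Q),c, cv2.minAreaRect((Q[:,:2]*1000).astype(np.float32)))
cv2.imwrite("pics/c9.png",cv2.resize(p[70:190,240:400],(800,600),interpolation=2))
E
```

```text
t: 23.38
tcp_pos: [0.517, 0.3587, 0.2213]
eef_rot: [[-0.151, 0.989, 0.0], [0.989, 0.151, -0.0], [-0.001, 0.0, -1.0]]
wrist_force: [0.9, -0.2, 0.4]
tcp [0.517  0.3587 0.2213] shift mm [ 0.5  0.3 41.3] toolyaw 0.0006 F [ 0.9 -0.2  0.4] gap 0.002 t 23.375
lid plane 510 [-0.00122312  0.00238193  0.08510162] ((586.305908203125, 242.13104248046875), (84.89722442626953, 105.21263122558594), 9.262650489807129)
```

View pics/c9.png

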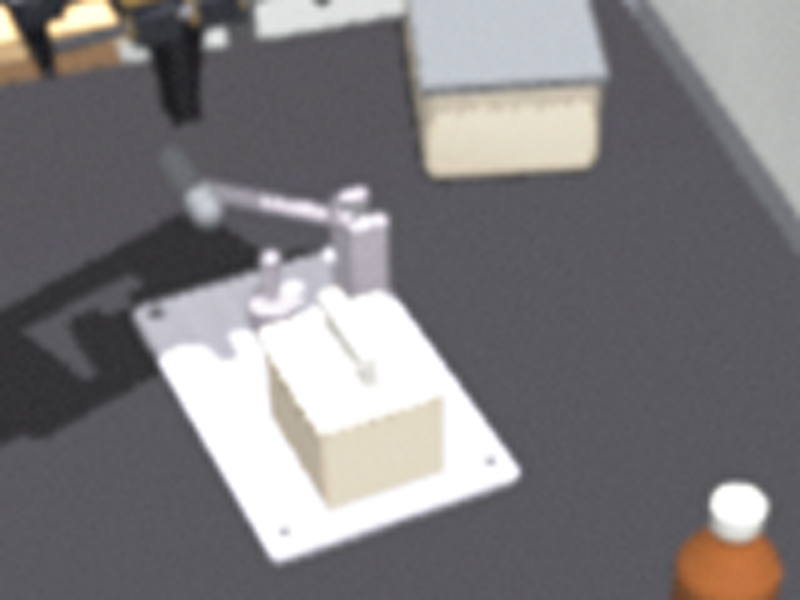

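The lid is home and level on the tub (crop 355,350), and the fingers (180,110) are above the lever bar (190,185). First stroke, with checks.

```bash
python3 -m pendant '[[0,0,30,0],[0,0,12,0],[0,0,0,0]]'|egrep 't:|tcp_pos|wrist_force'; python3 -m pendant '[[0,-5,10,0],[0,-4.6,10.5,0],[0,-3.4,11,0],[0,-2.4,11,0],[0,-1.4,11.3,0],[0,-0.6,11.3,0],[0,0.6,11.3,0],[0,1.4,11.3,0],[0,0,0,0]]'|egrep 't:|tcp_pos|wrist_force'; python3 -m pendant '[[0,0,2.5,0],[0,0,0,0],[0,0,0,0]]'|egrep 't:|tcp_pos|wrist_force'
```

```text
t: 23.8
tcp_pos: [0.5169, 0.3578, 0.1784]
eef_rot: [[-0.149, 0.989, -0.002], [0.989, 0.149, -0.001], [-0.001, -0.002, -1.0]]
wrist_force: [0.1, 0.3, -0.6]
t: 24.92
tcp_pos: [0.501, 0.357, 0.092]
eef_rot: [[-0.151, 0.989, -0.001], [0.989, 0.151, 0.001], [0.001, -0.001, -1.0]]
wrist_force: [-5.8, 1.0, 6.4]
t: 25.3
tcp_pos: [0.5013, 0.3571, 0.0905]
eef_rot: [[-0.151, 0.989, -0.0], [0.989, 0.151, 0.001], [0.001, -0.0, -1.0]]
wrist_force: [-4.4, -0.4, 6.0]
```

```bash
python3 -m pendant '[[0,0,2,0],[0,0,0,0]]'|egrep 't:|tcp_pos|wrist_force'; python3 -m pendant '[[0,0,2,0],[0,0,0,0]]'|egrep 't:|tcp_pos|wrist_force'
```

```text
t: 25.55
tcp_pos: [0.5015, 0.3572, 0.0893]
eef_rot: [[-0.151, 0.989, 0.0], [0.989, 0.151, 0.001], [0.001, 0.0, -1.0]]
wrist_force: [-6.8, -2.1, 10.5]
t: 25.8
tcp_pos: [0.5015, 0.3572, 0.0891]
eef_rot: [[-0.151, 0.989, 0.0], [0.989, 0.151, 0.001], [0.001, 0.0, -1.0]]
wrist_force: [-11.4, -3.2, 21.5]
```

The stop is reached at TCP z 0.089 with 21 N. I'm returning to clear the bar, then doing two more identical strokes with margin.

```bash
python3 -m pendant '[[0,0,-6.5,0],[0,-1.4,-11.3,0],[0,-0.6,-11.3,0],[0,0.6,-11.3,0],[0,1.4,-11.3,0],[0,2.4,-11,0],[0,3.4,-11,0],[0,4.6,-10.5,0],[0,5,-15,0],[0,0,-5,0],[0,0,0,0],[0,0,0,0]]'|egrep 't:|tcp_pos|wrist_force'; python3 - <<'E'
from h import *
for n in("side",):
    p,d=bot.snapshot(n); P=cloud(n,d); X,Y,Z=np.moveaxis(P,-1,0)
    k=(abs(X-.512)<.05)&(abs(Y-.358)<.06)&(Z>.04)&(Z<.163)&(p.astype(int).max(2)>90); Q=P[k]; print(len(Q),np.percentile(Q[:,2],[5,50,95]),np.median(Q,0))
    P0=cloud(n,np.load(n+"0.npy")); Z0=P0[...,2]; k=(abs(P0[...,0]-.512)<.05)&(abs(P0[...,1]-.358)<.06)&(Z0>.04)&(Z0<.163);Q=P0[k];print(len(Q),np.percentile(Q[:,2],[5,50,95]),np.median(Q,0))
E
```

```text
t: 27.3
tcp_pos: [0.5161, 0.3587, 0.1884]
eef_rot: [[-0.151, 0.989, -0.002], [0.989, 0.151, -0.001], [-0.001, -0.002, -1.0]]
wrist_force: [-0.4, 0.1, -0.0]
157 [0.04212466 0.14906815 0.15819328] [0.5243385  0.35742652 0.14906815]
181 [0.04179668 0.15067406 0.15882357] [0.52159887 0.35739221 0.15067406]
```

```bash

python3 -m pendant '[[0,0,10,0],[0,-5,10,0],[0,-4.6,10.5,0],[0,-3.4,11,0],[0,-2.4,11,0],[0,-1.4,11.3,0],[0,-0.6,11.3,0],[0,0.6,11.3,0],[0,1.4,11.3,0],[0,0,6.5,0],[0,0,0,0],[0,0,0,0]]'|egrep 't:|tcp_pos|wrist_force'
python3 -m pendant '[[0,0,-6.5,0],[0,-1.4,-11.3,0],[0,-0.6,-11.3,0],[0,0.6,-11.3,0],[0,1.4,-11.3,0],[0,2.4,-11,0],[0,3.4,-11,0],[0,4.6,-10.5,0],[0,5,-15,0],[0,0,-5,0],[0,0,0,0],[0,0,0,0]]'|egrep 't:|tcp_pos|wrist_force'
python3 -m pendant '[[0,0,10,0],[0,-5,10,0],[0,-4.6,10.5,0],[0,-3.4,11,0],[0,-2.4,11,0],[0,-1.4,11.3,0],[0,-0.6,11.3,0],[0,0.6,11.3,0],[0,1.4,11.3,0],[0,0,6.5,0],[0,0,0,0],[0,0,0,0]]'|egrep 't:|tcp_pos|wrist_force'
python3 -m pendant '[[0,0,-6.5,0],[0,-1.4,-11.3,0],[0,-0.6,-11.3,0],[0,0.6,-11.3,0],[0,1.4,-11.3,0],[0,2.4,-11,0],[0,3.4,-11,0],[0,4.6,-10.5,0],[0,5,-15,0],[0,0,-5,0],[0,0,0,0],[0,0,0,0]]'|egrep 't:|tcp_pos|wrist_force'
```

```text
t: 28.85
tcp_pos: [0.5002, 0.3568, 0.0889]
eef_rot: [[-0.151, 0.989, -0.002], [0.989, 0.151, -0.001], [-0.0, -0.002, -1.0]]
wrist_force: [-15.3, -6.9, 31.6]
t: 30.35
tcp_pos: [0.5161, 0.3587, 0.1884]
eef_rot: [[-0.151, 0.989, -0.002], [0.989, 0.151, -0.001], [-0.001, -0.002, -1.0]]
wrist_force: [0.6, 0.4, 0.1]
t: 31.85
tcp_pos: [0.5002, 0.3568, 0.0889]
eef_rot: [[-0.151, 0.989, -0.002], [0.989, 0.151, -0.001], [-0.0, -0.003, -1.0]]
wrist_force: [-17.6, -6.6, 32.3]
t: 33.35
tcp_pos: [0.5162, 0.3587, 0.1884]
eef_rot: [[-0.151, 0.989, -0.002], [0.989, 0.151, -0.001], [-0.001, -0.002, -1.0]]
wrist_force: [-0.8, 0.1, -0.4]
```

One more stroke for margin, then retreat upward and check.

```bash

python3 -m pendant '[[0,0,10,0],[0,-5,10,0],[0,-4.6,10.5,0],[0,-3.4,11,0],[0,-2.4,11,0],[0,-1.4,11.3,0],[0,-0.6,11.3,0],[0,0.6,11.3,0],[0,1.4,11.3,0],[0,0,5,0],[0,0,0,0],[0,0,0,0]]'|egrep 't:|tcp_pos|wrist_force'
python3 -m pendant '[[0,0,-5,0],[0,-1.4,-11.3,0],[0,-0.6,-11.3,0],[0,0.6,-11.3,0],[0,1.4,-11.3,0],[0,2.4,-11,0],[0,3.4,-11,0],[0,4.6,-10.5,0],[0,5,-15,0],[0,0,-25,0],[0,-30,-30,0],[0,-30,-20,0]]'|egrep 't:|tcp_pos|wrist_force'
python3 - <<'E'
from h import *
p,d=bot.snapshot("side"); P=cloud("side",d); X,Y,Z=np.moveaxis(P,-1,0)
k=(abs(X-.512)<.05)&(abs(Y-.358)<.06)&(Z>.04)&(Z<.165); print("lever",np.percentile(P[k][:,2],[50,95]))
k=(abs(X-.588)<.07)&(abs(Y-.243)<.07)&(Z>.07)&(Z<.1); Q=P[k]; Q=Q[abs(Q[:,2]-np.median(Q[:,2]))<.004]
print("lid plane",np.linalg.lstsq(np.c_[Q[:,:2]-[.588,.243],np.ones(len(Q))],Q[:,2],rcond=None)[0])
cv2.imwrite("pics/f.png",p)
E
```

```text
t: 34.85
tcp_pos: [0.5001, 0.3567, 0.089]
eef_rot: [[-0.151, 0.989, -0.003], [0.989, 0.151, -0.001], [-0.0, -0.003, -1.0]]
wrist_force: [-12.4, -4.8, 24.8]
t: 36.35
tcp_pos: [0.4568, 0.3497, 0.2604]
eef_rot: [[-0.15, 0.989, -0.001], [0.989, 0.15, -0.0], [-0.0, -0.001, -1.0]]
wrist_force: [0.7, -0.0, 0.4]
lever [0.1508649  0.15875439]
lid plane [-0.00490075  0.00166805  0.08502809]
```

View pics/f.png

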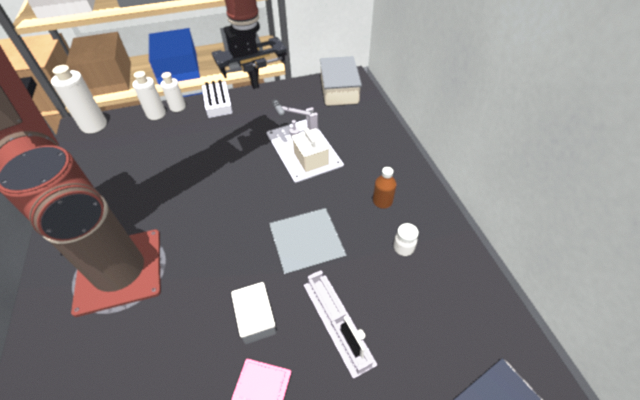

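The lid is home and level at (312,145), and the lever is up at (280,107). The small lid is still in the rack at (350,338), and the bottle (385,190), jar (405,240) and tip box (253,312) haven't moved.

```bash
python3 -m pendant '[[0,0,0,0],[0,0,0,0]]' | head -1; python3 -c "
from bench import bot
print(bot.close_job())"
```

```text
t: 36.65
the job is handed in; nothing more can be done
None
```

Job handed in at about 37 s: the large lid was laid on the mat, where it tipped flat handle-up when released, then picked up by its handle and pressed home and level; the lever was pumped four full strokes and left up, and the small lid, bottle, jar and tip box look undisturbed in the last picture.

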